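# Take the label-tape roll off the rack carousel and store it in its pocket

## Task

Turn the drying rack's carousel counter-clockwise (seen from above) by its orange knob until it is against its stop, so that the roll of blue label tape on its spindle comes out from under the upper tier. Slide the roll straight up off the spindle, lay it flat on the round cork mat and let go of it; then take it again by its wall, one finger in the bore, and seat it flat on the floor of the white open-fronted pocket. Do not drop the roll, leave the carousel at its stop, and do not disturb the two bottles, the nipple or the pacifier case.

Things in the scene. Friction and masses are not known exactly. Their poses are not given: they have to be found in the camera images.
- carousel (a joint): angle (rad) of the grey round carousel deck (radius 118 mm, top 30 mm above the ledge) about its upright axis; grows counter-clockwise from above; stiff, stays where left. 0: as it starts, spindle 0.26 to 0.7 rad counter-clockwise of the rack's +x, under the tier's edge. 2.66: end stop, spindle roughly in the rack's -x direction, clear of the tier on the robot's side.
- knob_grip (a point): grip point of the orange upright knob on the carousel: a round post of 18 mm diameter, 40 mm tall on the deck (z 30 to 70 mm); this point lies on its axis at z 56 mm, 105 mm from the carousel's axis and 75 degrees counter-clockwise of the spindle.
- spindle_foot (a point): foot of the white upright spindle on the carousel deck: the point on the spindle's axis at deck height (z 30 mm), 75 mm from the carousel's axis. The spindle is 41 mm in diameter and 50 mm tall, tapering in its top 8 mm; its axis is the point's z.
- roll: blue label-tape roll on a cardboard core: ring 68 mm outside diameter, 46 mm bore (wall 11 mm), 30 mm tall. Origin: on its axis at its underside; z along its axis. At the start it stands on the carousel deck round the spindle. It may turn freely about its axis.
- rack: white and steel drying rack, fixed. Origin: on the carousel's axis at ledge height. Upper tier of steel bars (125 to 135 mm high) covers x +59 to +207 mm, y within 160 mm in the rack's frame, on four posts at x 90 and 195, y +-155 mm. White disc (radius 128 mm, 12 mm high) under the carousel.
- mat: round cork mat fixed to the ledge, 120 mm in diameter, 4 mm thick; origin at the centre of its underside.
- pocket: white open-fronted storage pocket, fixed. Origin under the centre of the roll's place; open front faces its -x. Floor 6 mm thick, x -63 to +44 mm. Walls 46 mm high: side walls with inner faces at y +-38.5 mm, x -15 to +44 mm; back wall's inner face at x +38.5 mm. Mint front lip, inner face x -42 mm, 4 mm above the floor.
- pocket_seat (a point): centre of the roll's place on the pocket's floor (z 6 mm): the roll's origin belongs here; axes as the pocket's.
- bottle_a: glass feeding bottle with mint top, loose, 56 mm diameter, 152 mm tall; origin at the centre of its underside. Leave alone.
- bottle_b: second such glass feeding bottle, 56 mm diameter, 152 mm tall; origin at the centre of its underside. Leave alone.
- nipple: mint silicone nipple, 42 mm diameter, 33 mm tall, loose; origin at the centre of its underside. Leave alone.
- case: white pacifier case, clipped shut, 70 x 70 x 43 mm, loose; origin at the centre of its underside. Leave alone.
Not all that is in view belongs to the job. What is meant by the roll is not turquoise or yellow, and is the larger of those in its own colour.

How it is judged:
On the way, in this order (a step that is already met when the one before it is completed fails the run):
1. the carousel is turned to its stop (within 0.08 rad), the roll still on the spindle (value of joint carousel above 2.58 rad and horizontal distance between roll and spindle_foot below 0.008 m and z of roll in the frame of spindle_foot below 0.015 m), for 0.2 s.
2. the roll is slid up the spindle to its tip, still over it (within 30 mm) and nearly level (z of roll in the frame of spindle_foot above 0.047 m and horizontal distance between roll and spindle_foot below 0.03 m and angle between roll's own z axis and vertical below 0.4 rad), for 0.02 s.
3. the roll lies flat on the cork mat, its centre within 40 mm of the mat's, let go and at rest (horizontal distance between roll and mat below 0.04 m and z of roll in the frame of mat below 0.008 m and angle between roll's own z axis and vertical below 0.08 rad and linear speed of roll below 0.02 m/s and contact force between roll and the fingers below 0.1 N), for 0.2 s.
At the end, for the whole second after the job is handed in: The roll lies at rest and flat (within 0.08 rad) on the pocket's floor (within 3 mm), inside its walls and lip, centre within 12 mm of the seat; the carousel is still within 0.1 rad of its stop (horizontal distance between roll and pocket_seat below 0.012 m and z of roll in the frame of pocket_seat between -0.003 and 0.003 m and angle between roll's own z axis and vertical below 0.08 rad and linear speed of roll below 0.02 m/s and value of joint carousel above 2.56 rad); the robot touches nothing.
It fails at once if the roll is dropped: it moves faster than 0.8 m/s while no finger touches it (linear speed of roll above 0.8 m/s and contact force between roll and the fingers below 0.1 N).
It fails at once if a bottle is moved over 30 mm or tipped (distance of any of bottle_a, bottle_b from where it was at the start of the episode above 0.03 m or angle between any of bottle_a, bottle_b's own z axis and vertical above 0.4 rad).
It fails at once if the nipple or the pacifier case is moved over 30 mm (distance of any of nipple, case from where it was at the start of the episode above 0.03 m).
It also fails if it takes over 67 s, if anything falls off the work surface, if the arm or the gripper's body presses on something with over 40 N, if the wrist force passes 120 N, or if a joint passes its speed limit or range.

## Robot

A 6-joint arm with a two-finger parallel gripper is mounted at the origin on the work surface. World frame = base frame: x ahead of the robot, y to its left, z up, the work surface at z = 0. Lengths are in m, angles in rad, forces in N, time in s.
With the tool pointing down it reaches from about 0.425 to 0.95 m from the base axis. Payload 14.7 kg.
Tool frame: the origin (TCP) lies midway between the tips of the shut fingers; the grasp point (between the pads) lies 19 mm behind it (arm.grasp_offset is the distance from the TCP to the grasp point, in m); z points along the fingers, y is the line along which they close (so a half turn about z gives the same grasp; the last joint's range is limited). The gripper opens to 85 mm and grips with 20 to 120 N. Pads are 22 mm wide; open, the fingers measure 114 mm over their backs; the gripper's body (76 mm by 85 mm) begins 54 mm behind the grasp point. The pads swing forward as they close: fully open they stand 13 mm farther back than shut.
Start: joints at [1.114, 0.48, 1.596, -0, 1.065, -0.047], TCP at [0.259, 0.596, 0.231] pointing down, gripper open.
Joint ranges: [-2.75, 2.75], [-0.82, 2.05], [0.23, 2.67], [-1.56, 4.7], [0.09, 2.69], [-2.92, 2.92]. Speed limits (rad/s): [1.89, 1.89, 2.39, 3.01, 3.01, 3.01].

## Interface

Orientations are given as [roll, pitch, yaw] about the fixed x, y, z axes, in that order (R = Rz(yaw) Ry(pitch) Rx(roll)).
In Python, from station import arm, eyes gives the robot as it stands.
- The arm moves only by the tool drive_tool, never from a script. Its argument "moves" is a list of rows, each a list of 7 numbers: the opening, from 0 (shut) to 1 (fully open), then the shift along the world's x, y, z in units of 0.3 m (1.0 is 0.3 m), then the turn, a rotation vector about the world's x, y, z in units of 120 degrees (1.0 is 120 degrees). A call has exactly 8 rows; each row is the pose to reach, as a shift and turn from the pose commanded when the call began; what a row does not reach only later rows make up. A row lasts 1/12 s, in which the tool goes at most 41.7 mm and 7.16 degrees, less where a joint would pass 70% of its speed; a pose out of reach is approached as far as the arm can. A call with a number of a shift or a turn outside -1 to 1 is refused whole. A call with a gripper value outside its range is refused whole. The fingers move at their own pace and stop on an object; "force" is the grip in N (left out, the last holds). Time passes only in rows, so rows that repeat a pose let the fingers close, or fill a call up. It gives the time, the measured TCP pose, the force, the opening and the grip force at its end, in the units of the state.
- arm.get_state(): the state, without advancing time (a new reading comes with each control period).
- eyes.grab_frame(name): name is "scene" or "top"; returns the picture (480x640x3 uint8, blue, green, red); there is no depth.
- eyes.camera_model(name): a dict with "fx", "fy", "cx", "cy" (pixels), "cam_to_world" (4x4, takes a point from camera to world coordinates). Camera axes: x right, y up, looking along -z (the intrinsics and any distortion apply to the point x, -y, -z); pixel columns grow to the right and rows downward; lengths in m; the calibration is good to about 2 mm. A picture is of the moment at which its call begins. camera_model takes no time and is no camera call.
- arm.job_done(): hands the job in; it is judged then, once.
The state is a dict: "time_s": time; "joints": joint angles; "joint_vel": joint speeds; "joint_efforts": joint torques, N m; "position": TCP position; "eef_rot": TCP orientation; "force": force on the tool from outside, world axes, zero at the start; "wrist_torque": the same for the moment, N m; "finger_gap": finger opening in m; "grip_force": force on a finger pad.
Only numpy, scipy, OpenCV 4.12 (cv2) and the standard library are available. Lean on these libraries where they do the work, as an engineer would, in place of code of your own. Each camera call takes 0.05 s, during which the arm holds its last target. There are 200 camera calls.

## Working session

There is one attempt and no reset: what is moved stays moved. The work goes in short steps, Python scripts to look and compute and a tool call to move; the robot and the scene stay as the last step left them, time stands still between calls to the robot, and variables do not carry over. Pictures are saved under pics/ and viewed, at most 10 in all, crops included, and the job is handed in when it is done.

Besides the shell and the picture viewer there is one more tool, called after ">>>" as name(argument=value, ...), one argument or row to a line, values as JSON. drive_tool: Moves the arm, as the interface text tells. Its arguments: {"type":"object","properties":{"moves":{"type":"array","items":{"type":"array","items":{"type":"number","minimum":-1,"maximum":1}}},"force":{"type":"number"}},"required":["moves"]}

```bash
mkdir -p pics; ls
python3 - <<'E'
from station import arm, eyes
import cv2,numpy as np
for n in("scene","top"):
    cv2.imwrite(f"pics/{n}0.png",eyes.grab_frame(n))
    m=eyes.camera_model(n);print(n,m)
print(arm.get_state())
E
```

```text
pics
scene {'fx': 481.55601027273246, 'fy': 481.55601027273246, 'cx': 315.42519012531795, 'cy': 235.93225349212048, 'cam_to_world': array([[ 4.33825784e-01, -6.62938118e-01,  6.10170666e-01,
         1.31852312e+00],
       [ 9.00996775e-01,  3.19201654e-01, -2.93794341e-01,
        -3.28972656e-01],
       [-1.78515455e-08,  6.77217363e-01,  7.35783014e-01,
         9.38759488e-01],
       [ 0.00000000e+00,  0.00000000e+00,  0.00000000e+00,
         1.00000000e+00]])}
top {'fx': 444.485631101509, 'fy': 444.485631101509, 'cx': 324.40735730537415, 'cy': 240.7503343845048, 'cam_to_world': array([[-0.02791488,  0.99283862, -0.11615607,  0.49268999],
       [-0.99949137, -0.02951491, -0.01207736,  0.03305018],
       [-0.01541921,  0.11575986,  0.99315754,  1.00514442],
       [ 0.        ,  0.        ,  0.        ,  1.        ]])}
{'time_s': 0.1, 'joints': array([ 1.11441015e+00,  4.80765550e-01,  1.59682113e+00, -6.98122062e-07,
        1.06511583e+00, -4.66098711e-02]), 'joint_vel': array([-0.00061402, -0.00083563, -0.00160836,  0.00039822, -0.001064  ,
        0.00157208]), 'joint_efforts': array([ 9.66546831e-04, -9.52254725e+01, -4.31048191e+01,  1.54673576e-04,
        5.10361599e-03, -7.69588996e-05]), 'position': array([0.25878122, 0.59584933, 0.23073507]), 'eef_rot': array([-3.14048397e+00, -5.11020102e-05,  2.73181666e+00]), 'force': array([-0.31989727, -0.61123461,  0.59352727]), 'wrist_torque': array([0.01544448, 0.07043633, 0.02519896]), 'grip_force': 0.0, 'finger_gap': 0.08560481808985478}
```

View pics/scene0.png

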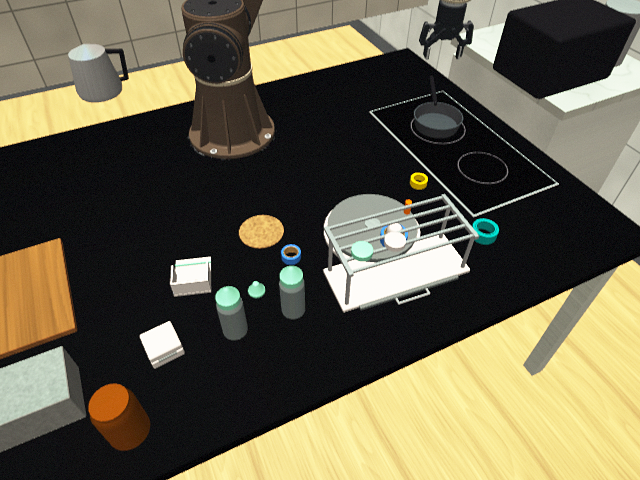

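View pics/top0.png

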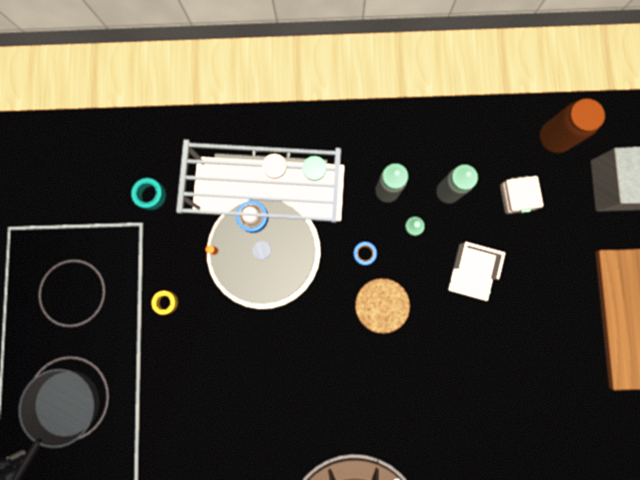

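The top view shows these candidates: large blue ring under the tier edge (251,214), small blue ring (365,253), turquoise ring (148,194) and yellow ring (164,303). I choose (251,214), since it is the larger blue one and sits on the white spindle. The orange knob is at (211,250), the mat at (383,306) and the pocket at (477,272). I'll check the choice in one close crop and measure.

```bash
cat > h.py <<'E'
import cv2,numpy as np
from station import arm,eyes
M={n:eyes.camera_model(n) for n in("scene","top")}
def ray(n,p):
    m=M[n];T=m["cam_to_world"];d=np.array([(p[0]-m["cx"])/m["fx"],-(p[1]-m["cy"])/m["fy"],-1.])
    return T[:3,3],T[:3,:3]@d
def onz(n,p,z):
    o,d=ray(n,p);return o+d*(z-o[2])/d[2]
def tri(ps,pt):
    o1,d1=ray("scene",ps);o2,d2=ray("top",pt)
    s=np.linalg.lstsq(np.c_[d1,-d2],o2-o1,rcond=None)[0]
    a,b=o1+d1*s[0],o2+d2*s[1];return (a+b)/2,np.linalg.norm(a-b)
def proj(n,P):
    m=M[n];T=m["cam_to_world"];q=T[:3,:3].T@(np.asarray(P,float)-T[:3,3])
    return np.array([m["cx"]-m["fx"]*q[0]/q[2],m["cy"]+m["fy"]*q[1]/q[2]])
def blobs(img,lo,hi,amin=15):
    k=cv2.inRange(cv2.cvtColor(img,cv2.COLOR_BGR2HSV),lo,hi)
    n,l,s,c=cv2.connectedComponentsWithStats(k)
    return [(s[i,4],s[i,:4].tolist(),c[i].round(1),l==i) for i in range(1,n) if s[i,4]>=amin]
BLUE=((100,120,60),(125,255,255));ORG=((5,180,120),(16,255,255));CORK=((8,80,90),(22,200,255))
E
python3 - <<'E'
from h import *
s=cv2.imread("pics/scene0.png");t=cv2.imread("pics/top0.png")
for n,i in(("scene",s),("top",t)):
    for nm,c in(("blue",BLUE),("org",ORG),("cork",CORK)):
        for b in blobs(i,*c): 
            if b[0]<4000: print(n,nm,b[0],b[1],b[2])
a=cv2.resize(t[140:320,170:350],None,fx=3,fy=3,interpolation=3)[:,:400]
a=cv2.resize(t[130:320,170:350],(400,422),interpolation=3)
b=cv2.resize(t[150:320,340:550],(400,324),interpolation=3)
c=cv2.resize(s[180:310,310:490],(400,289),interpolation=3)
d=cv2.resize(s[200:370,130:320],(300,268),interpolation=3)
o=np.zeros((600,800,3),np.uint8)
o[:300,:400]=cv2.resize(t[130:310,170:350],(400,300),interpolation=3)
o[:324,400:]=b;o[305:594,:400]=c;o[330:598,400:700]=d
cv2.imwrite("pics/crop1.png",o)
E
```

```text
scene blue 29 [380, 226, 7, 9] [382.6 230.1]
scene blue 19 [405, 232, 3, 8] [406.1 234.8]
scene blue 20 [380, 239, 5, 8] [382.  241.8]
scene blue 206 [281, 244, 20, 21] [290.6 255.9]
scene org 28 [404, 208, 7, 6] [406.9 210.8]
scene org 32 [51, 329, 20, 8] [ 60.2 332.3]
scene org 30 [12, 343, 18, 8] [ 21.1 346.3]
scene org 16 [1, 351, 10, 4] [  5.  352.2]
scene org 1160 [89, 384, 40, 38] [108.1 402.2]
scene cork 260 [182, 0, 62, 23] [209.2  14.9]
scene cork 15 [204, 24, 8, 2] [207.5  24.5]
scene cork 25 [219, 24, 16, 8] [227.4  27.4]
scene cork 342 [249, 25, 135, 60] [314.3  52.7]
scene cork 38 [193, 29, 27, 5] [205.5  30.5]
scene cork 94 [128, 61, 67, 18] [162.8  67.8]
scene cork 16 [121, 75, 8, 8] [125.2  79.4]
scene cork 98 [0, 85, 75, 17] [36.4 92.9]
scene cork 44 [102, 85, 21, 20] [115.3  96.9]
scene cork 30 [76, 91, 25, 13] [87.  99.5]
scene cork 246 [0, 97, 195, 50] [ 97.2 122.5]
scene cork 58 [45, 103, 7, 24] [ 47.6 114.4]
scene cork 842 [189, 116, 85, 40] [231.2 142.9]
scene cork 1203 [239, 214, 45, 35] [260.9 231.1]
scene cork 85 [284, 247, 14, 10] [290.4 250.7]
scene cork 
[... 691 characters left out ...]
]
top org 874 [571, 99, 34, 33] [587.4 114.4]
top org 18 [212, 247, 5, 6] [214.3 250.3]
top cork 26 [623, 37, 4, 21] [623.8  47.6]
top cork 67 [435, 38, 5, 26] [437.1  51.1]
top cork 87 [130, 45, 5, 30] [131.6  60. ]
top cork 55 [231, 45, 5, 27] [232.7  57.9]
top cork 50 [333, 44, 4, 23] [334.4  54.1]
top cork 22 [627, 60, 6, 12] [629.8  65.7]
top cork 16 [553, 71, 3, 12] [553.9  76.6]
top cork 15 [39, 95, 2, 10] [39.7 99.2]
top cork 40 [240, 217, 22, 10] [250.5 222.4]
top cork 76 [206, 245, 12, 10] [210.9 249.4]
top cork 2426 [355, 278, 55, 56] [382.2 305.3]
top cork 18 [174, 295, 4, 12] [175.6 301.2]
top cork 20 [157, 297, 4, 11] [158.6 302.4]
top cork 1179 [310, 460, 88, 20] [353.7 471. ]
```

View pics/crop1.png

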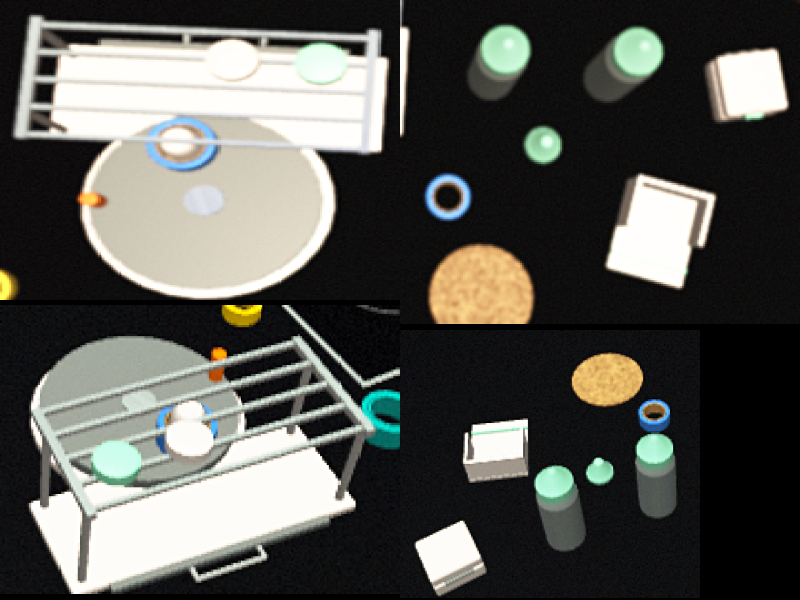

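The crop confirms it: the large blue ring at top (251,214) stands round the white spindle under the tier edge, and the knob is at (210,250). The pocket opens towards the lower left of the top image. Next I'll measure circles, tier and pocket.

```bash
cat >> h.py <<'E'
from scipy.optimize import least_squares
def circ(P,r=None):
    P=np.asarray(P)[:,:2];c=P.mean(0)
    f=(lambda v:np.hypot(*(P-v[:2]).T)-v[2]) if r is None else (lambda v:np.hypot(*(P-v[:2]).T)-r)
    q=least_squares(f,[*c,.05] if r is None else c,loss="soft_l1",f_scale=.002);return q.x,np.sqrt((f(q.x)**2).mean())
E
python3 - <<'E'
from h import *
s=cv2.imread("pics/scene0.png");t=cv2.imread("pics/top0.png")
np.set_printoptions(precision=4,suppress=True)
# carousel, outer contour of bright region on the robot's side
def contour(img,box,thr=90):
    x0,y0,x1,y1=box;g=cv2.cvtColor(img,6)[y0:y1,x0:x1]
    c=max(cv2.findContours((g>thr).astype(np.uint8),0,1)[0],key=cv2.contourArea)[:,0]
    return c+[x0,y0]
c=contour(t,(195,225,345,325));c=c[(c[:,1]>232)&(c[:,0]>222)|(c[:,1]>262)]
for z in(0,.012,.03): print("disc top",z,*circ([onz("top",p,z) for p in c]))
c=contour(s,(310,180,420,300));c=c[(c[:,0]<345)&(c[:,1]<235)|(c[:,1]<200)&(c[:,0]<395)]
for z in(0,.012,.03): print("disc scene",z,*circ([onz("scene",p,z) for p in c]))
print("hub",tri((374,224),(262,250)))
# tier corners
for a,b in(((332,237),(339,219)),((447,202),(181,212)),((474,236),(185,144)),((350,267),(338,150))): print("tier",tri(a,b))
# knob, mat
k={}
for n,i,w in(("top",t,(200,238,222,262)),("scene",s,(398,196,416,218))):
    x0,y0,x1,y1=w;b=cv2.inRange(cv2.cvtColor(i,40)[y0:y1,x0:x1],(3,150,100),(20,255,255))
    ys,xs=np.nonzero(b);k[n]=(xs.mean()+x0,ys.mean()+y0);print("knob",n,xs.min()+x0,xs.max()+x0,ys.min()+y0,ys.max()+y0,k[n])
print("knob",tri(k["scene"],k["top"]))
print("mat",tri((260.9,231.1),(382.2,305.3)),onz("top",(382.2,305.3),.004))
# pocket
c=contour(t,(440,232,520,310));r=cv2.approxPolyDP(c,2.5,True)[:,0];print("pocket top",r.tolist())
c=contour(s,(160,250,220,302));r=cv2.approxPolyDP(c,2.5,True)[:,0];print("pocket scene",r.tolist())
E
```

```text
disc top 0 [0.5911 0.1858 0.1302] 0.0006310958483445035
disc top 0.012 [0.5899 0.1839 0.1286] 0.0006235607875419724
disc top 0.03 [0.5881 0.1812 0.1263] 0.0006122582575954382
disc scene 0 [0.5798 0.1995 0.1326] 0.0015573865749633313
disc scene 0.012 [0.5892 0.1928 0.1309] 0.0015374213225605457
disc scene 0.03 [0.6034 0.1826 0.1284] 0.0015074766911649887
hub (array([0.592 , 0.187 , 0.0298]), np.float64(0.008024651587591754))
tier (array([0.6464, 0.024 , 0.1101]), np.float64(0.02446259935711923))
tier (array([0.6686, 0.3427, 0.109 ]), np.float64(0.01176122864254106))
tier (array([0.8032, 0.3233, 0.127 ]), np.float64(0.001565619748043566))
tier (array([0.7742, 0.0125, 0.1482]), np.float64(0.0025223235829595183))
knob top 205 217 245 253 (np.float64(210.96226415094338), np.float64(249.58490566037736))
knob scene 404 411 199 213 (np.float64(407.38709677419354), np.float64(206.30645161290323))
knob (array([0.5925, 0.291 , 0.0517]), np.float64(0.000917677166706153))
mat (array([ 0.4616, -0.0789,  0.0012]), np.float64(0.0016069987801787867)) [ 0.4614 -0.0793  0.004 ]
pocket top [[465, 241], [459, 247], [448, 290], [486, 301], [492, 279], [500, 276], [505, 252]]
pocket scene [[210, 256], [176, 260], [174, 269], [171, 265], [170, 284], [174, 296], [210, 292]]
```

Run:
```python
from h import *
np.set_printoptions(precision=4,suppress=True)
f=[onz("top",p,.006)[:2] for p in((448,290),(486,301))]
b=[onz("top",p,.046)[:2] for p in((465.5,241),(505,252))]
print(f,b,np.linalg.norm(f[0]-f[1]),np.linalg.norm(b[0]-b[1]))
fm=(f[0]+f[1])/2;bm=(b[0]+b[1])/2
ya=(f[0]-f[1]);yb=b[0]-b[1];print("yaws",[np.arctan2(-v[0],v[1]) for v in(ya,yb)],np.arctan2(*(bm-fm)[::-1]),"len",np.linalg.norm(bm-fm))
u=(bm-fm)/np.linalg.norm(bm-fm);print("seat",fm+.063*u,bm-.044*u)
print("tri back corners",tri((210,292),(505,252)),tri((174,296),(465,241)), "front?",tri((176,260),(486,301)),tri((210,256),(448,290)))
for z in(.13,):
  a=[onz("top",p,z)[:2] for p in((185,143),(338,150),(340,218),(181,211))];print("tier",a,[np.arctan2(-(v[0]),v[1]) for v in(a[0]-a[1],a[3]-a[2])])
for nm,p,z in(("botA",(395,172),.152),("botB",(464,177),.152),("nip",(415,226),.02),("case",(526,194),.043),("small",(365,253),.02)): print(nm,onz("top",p,z))
```

```text
[array([ 0.4911, -0.2266]), array([ 0.4646, -0.309 ])] [array([ 0.5953, -0.2602]), array([ 0.5689, -0.3433])] 0.0865401130424816 0.08712498791563282
yaws [np.float64(-0.31174483974401107), np.float64(-0.30687093679512845)] -0.3145229848282321 len 0.10965771673297627
seat [ 0.5377 -0.2873] [ 0.5403 -0.2881]
tri back corners (array([ 0.5904, -0.3019,  0.0362]), np.float64(0.09475377486900453)) (array([ 0.5901, -0.3078,  0.004 ]), np.float64(0.07194004927447835)) front? (array([ 0.4648, -0.309 ,  0.0041]), np.float64(0.0013911875967417373)) (array([ 0.491 , -0.227 ,  0.0054]), np.float64(0.0005492746050484559))
tier [array([0.8047, 0.323 ]), array([0.7796, 0.0109]), array([0.6398, 0.0113]), array([0.6637, 0.3299])] [np.float64(-0.08014964856147042), np.float64(-0.07510515598706394)]
botA [ 0.7242 -0.0989  0.152 ]
botB [ 0.7098 -0.233   0.152 ]
nip [ 0.635  -0.1581  0.02  ]
case [ 0.6952 -0.3997  0.043 ]
small [ 0.5778 -0.0443  0.02  ]
```

>>> drive_tool(
  moves=[
    [0.5,0.667,-0.613,0,0,0,-0.38],
    [0.5,0.667,-0.613,0,0,0,-0.38],
    [0.5,0.667,-0.613,0,0,0,-0.38],
    [0.5,0.667,-0.613,0,0,0,-0.38],
    [0.5,0.667,-0.613,0,0,0,-0.38],
    [0.5,0.667,-0.613,0,0,0,-0.38],
    [0.5,0.667,-0.613,0,0,0,-0.38],
    [0.5,0.667,-0.613,0,0,0,-0.38],
  ],
  force=30,
)

```text
time_s: 0.77
position: [0.4623, 0.4089, 0.231]
eef_rot: [3.141, 0.001, 1.929]
force: [0.4, -0.3, -0.0]
finger_gap: 0.0427
grip_force: 0.0
```

>>> drive_tool(
  moves=[
    [0.5,0.444,-0.406,0,0,0,-0.185],
    [0.5,0.444,-0.406,0,0,0,-0.185],
    [0.5,0.444,-0.406,0,0,0,-0.185],
    [0.5,0.444,-0.406,0,0,0,-0.185],
    [0.5,0.444,-0.406,0,0,0,-0.185],
    [0.5,0.444,-0.406,-0.3,0,0,-0.185],
    [0.5,0.444,-0.406,-0.4,0,0,-0.185],
    [0.5,0.444,-0.406,-0.4,0,0,-0.185],
  ],
)

```text
time_s: 1.43
position: [0.5919, 0.2903, 0.1095]
eef_rot: [-3.142, -0.0, 1.549]
force: [-0.1, 1.0, -0.5]
finger_gap: 0.0427
grip_force: 0.0
```

Run:
```python
from h import *
s=eyes.grab_frame("scene");t=eyes.grab_frame("top");print(arm.get_state()["position"],arm.get_state()["joints"])
o=np.zeros((400,800,3),np.uint8)
o[:,:400]=cv2.resize(t[150:330,150:330],(400,400),interpolation=3)
o[:,400:]=cv2.resize(s[110:260,310:460],(400,400),interpolation=3)
cv2.imwrite("pics/k1.png",o)
```

```text
[0.58818182 0.28911071 0.10551891] [4.10541266e-01 6.28462428e-01 1.67979606e+00 1.45273970e-04
 8.43336294e-01 4.31902246e-01]
```

View pics/k1.png

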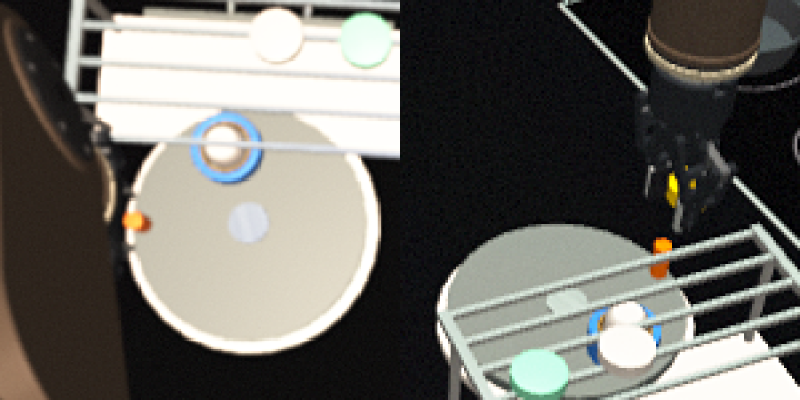

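The crop shows the fingers straddling the orange knob, top crop (137,222), with tier and fingers clear of each other. The state reading differs from the drive result, so I'll read it again.

Run:
```python
from h import *
for i in range(3): 
    x=arm.get_state();print(x["time_s"],x["position"],x["eef_rot"],x["joint_vel"].round(3))
print(M["top"]["cam_to_world"][:3,3],eyes.camera_model("top")["cam_to_world"][:3,3])
```

```text
1.5333 [0.58818182 0.28911071 0.10551891] [-3.13246394  0.00408917  1.54935687] [ 0.004 -0.082 -0.079 -0.001  0.101  0.001]
1.5333 [0.58818182 0.28911071 0.10551891] [-3.13246394  0.00408917  1.54935687] [ 0.004 -0.082 -0.079 -0.001  0.101  0.001]
1.5333 [0.58818182 0.28911071 0.10551891] [-3.13246394  0.00408917  1.54935687] [ 0.004 -0.082 -0.079 -0.001  0.101  0.001]
[0.49268999 0.03305018 1.00514442] [0.49268999 0.03305018 1.00514442]
```

>>> drive_tool(
  moves=[
    [0.5,0,0,-0.1,0,0,0],
    [0.5,0,0,-0.18,0,0,0],
    [0.5,0,0,-0.235,0,0,0],
    [0.5,0,0,-0.235,0,0,0],
    [0.1,0,0,-0.235,0,0,0],
    [0,0,0,-0.235,0,0,0],
    [0,0,0,-0.235,0,0,0],
    [0,0,0,-0.235,0,0,0],
  ],
  force=30,
)

```text
time_s: 2.2
position: [0.5934, 0.2913, 0.0432]
eef_rot: [3.139, -0.001, 1.549]
force: [-2.4, 1.3, 9.6]
finger_gap: 0.0167
grip_force: 29.6
```

Run:
```python
import numpy as np
c=np.array([.59,.184]);p0=np.array([.592,.290]);v=p0-c
f=lambda d:c+np.array([[np.cos(d),-np.sin(d)],[np.sin(d),np.cos(d)]])@v
s=np.radians(6.35)
for k in range(4):
  b=f(k*8*s);print([[0,*((f((k*8+i)*s)-b)/.3).round(3).tolist(),0,0,0,round(6.35*i/120,3)] for i in range(1,9)])
```

```text
[[0, -0.039, -0.001, 0, 0, 0, 0.053], [0, -0.078, -0.007, 0, 0, 0, 0.106], [0, -0.116, -0.017, 0, 0, 0, 0.159], [0, -0.152, -0.031, 0, 0, 0, 0.212], [0, -0.187, -0.049, 0, 0, 0, 0.265], [0, -0.219, -0.071, 0, 0, 0, 0.317], [0, -0.249, -0.096, 0, 0, 0, 0.37], [0, -0.276, -0.125, 0, 0, 0, 0.423]]
[[0, -0.024, -0.031, 0, 0, 0, 0.053], [0, -0.044, -0.065, 0, 0, 0, 0.106], [0, -0.06, -0.101, 0, 0, 0, 0.159], [0, -0.072, -0.138, 0, 0, 0, 0.212], [0, -0.08, -0.176, 0, 0, 0, 0.265], [0, -0.084, -0.215, 0, 0, 0, 0.317], [0, -0.083, -0.254, 0, 0, 0, 0.37], [0, -0.078, -0.293, 0, 0, 0, 0.423]]
[[0, 0.009, -0.038, 0, 0, 0, 0.053], [0, 0.023, -0.075, 0, 0, 0, 0.106], [0, 0.04, -0.11, 0, 0, 0, 0.159], [0, 0.061, -0.143, 0, 0, 0, 0.212], [0, 0.086, -0.173, 0, 0, 0, 0.265], [0, 0.114, -0.201, 0, 0, 0, 0.317], [0, 0.145, -0.225, 0, 0, 0, 0.37], [0, 0.178, -0.246, 0, 0, 0, 0.423]]
[[0, 0.035, -0.017, 0, 0, 0, 0.053], [0, 0.072, -0.03, 0, 0, 0, 0.106], [0, 0.11, -0.038, 0, 0, 0, 0.159], [0, 0.149, -0.043, 0, 0, 0, 0.212], [0, 0.189, -0.043, 0, 0, 0, 0.265], [0, 0.227, -0.039, 0, 0, 0, 0.317], [0, 0.266, -0.03, 0, 0, 0, 0.37], [0, 0.303, -0.017, 0, 0, 0, 0.423]]
```

>>> drive_tool(
  moves=[
    [0,-0.039,-0.001,0,0,0,0.053],
    [0,-0.078,-0.007,0,0,0,0.106],
    [0,-0.116,-0.017,0,0,0,0.159],
    [0,-0.152,-0.031,0,0,0,0.212],
    [0,-0.187,-0.049,0,0,0,0.265],
    [0,-0.219,-0.071,0,0,0,0.317],
    [0,-0.249,-0.096,0,0,0,0.37],
    [0,-0.276,-0.125,0,0,0,0.423],
  ],
  force=40,
)

```text
time_s: 2.87
position: [0.5106, 0.2541, 0.0432]
eef_rot: [3.137, 0.002, 2.44]
force: [0.8, 3.5, 12.8]
finger_gap: 0.0169
grip_force: 41.6
```

>>> drive_tool(
  moves=[
    [0,-0.024,-0.031,0,0,0,0.053],
    [0,-0.044,-0.065,0,0,0,0.106],
    [0,-0.06,-0.101,0,0,0,0.159],
    [0,-0.072,-0.138,0,0,0,0.212],
    [0,-0.08,-0.176,0,0,0,0.265],
    [0,-0.084,-0.215,0,0,0,0.317],
    [0,-0.083,-0.254,0,0,0,0.37],
    [0,-0.078,-0.293,0,0,0,0.423],
  ],
)

```text
time_s: 3.53
position: [0.4873, 0.1653, 0.0431]
eef_rot: [3.141, 0.004, -2.957]
force: [-1.8, 4.0, 19.0]
finger_gap: 0.0167
grip_force: 42.2
```

>>> drive_tool(
  moves=[
    [0,0.009,-0.038,0,0,0,0.053],
    [0,0.023,-0.075,0,0,0,0.106],
    [0,0.04,-0.11,0,0,0,0.159],
    [0,0.061,-0.143,0,0,0,0.212],
    [0,0.086,-0.173,0,0,0,0.265],
    [0,0.114,-0.201,0,0,0,0.317],
    [0,0.145,-0.225,0,0,0,0.37],
    [0,0.178,-0.246,0,0,0,0.423],
  ],
)

```text
time_s: 4.2
position: [0.541, 0.0918, 0.0431]
eef_rot: [-3.14, 0.002, -2.072]
force: [-65.8, 79.5, 45.3]
finger_gap: 0.0169
grip_force: 54.7
```

>>> drive_tool(
  moves=[
    [0.15,0.003,0.003,0,0,0,0],
    [0.3,0.003,0.003,0,0,0,0],
    [0.5,0.003,0.003,0,0,0,0],
    [0.5,0.003,0.003,0,0,0,0],
    [0.5,0.003,0.003,0.1,0,0,0],
    [0.5,0.003,0.003,0.22,0,0,0],
    [0.5,0.003,0.003,0.34,0,0,0],
    [0.5,0.003,0.003,0.45,0,0,0],
  ],
)

```text
time_s: 4.87
position: [0.5405, 0.0923, 0.1781]
eef_rot: [-3.141, 0.001, -2.077]
force: [1.7, 0.2, 0.2]
finger_gap: 0.0428
grip_force: 0.0
```

Run:
```python
from h import *
s=eyes.grab_frame("scene");t=eyes.grab_frame("top");print(arm.get_state()["position"],arm.get_state()["force"])
cv2.imwrite("pics/s2.png",s);cv2.imwrite("pics/t2.png",t)
o=np.zeros((400,800,3),np.uint8)
o[:,:400]=cv2.resize(t[170:350,190:370],(400,400),interpolation=3)
o[:,400:]=cv2.resize(s[130:280,280:430],(400,400),interpolation=3)
cv2.imwrite("pics/k2.png",o)
for n,i in(("scene",s),("top",t)):
    for b in blobs(i,*BLUE)+blobs(i,*ORG): print(n,b[0],b[1],b[2])
```

```text
[0.54348693 0.09262907 0.18138456] [ 0.16912707  0.10893361 -0.57248472]
scene 288 [352, 188, 26, 25] [363.9 203.6]
scene 205 [281, 244, 20, 21] [290.6 255.9]
scene 65 [329, 213, 7, 12] [332.1 218.3]
scene 25 [45, 331, 19, 8] [ 53.9 334.6]
scene 62 [0, 338, 44, 17] [ 21.6 346.1]
scene 1161 [89, 384, 40, 38] [108.1 402.2]
top 153 [353, 241, 25, 25] [364.5 253.1]
top 874 [571, 99, 34, 33] [587.4 114.4]
```

View pics/k2.png

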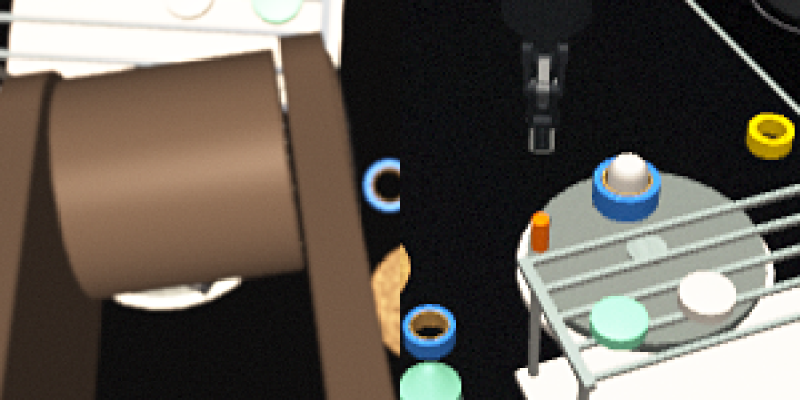

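The carousel is turned and the roll is clear of the tier, still on its spindle (scene crop (627,185)). The knob is at scene (332,218). I'll swing the arm aside for the top view.

>>> drive_tool(
  moves=[
    [1,-0.1,-0.7,0.1,0,0,-0.45],
    [1,-0.1,-0.7,0.1,0,0,-0.45],
    [1,-0.1,-0.7,0.1,0,0,-0.45],
    [1,-0.1,-0.7,0.1,0,0,-0.45],
    [1,-0.1,-0.7,0.1,0,0,-0.45],
    [1,-0.1,-0.7,0.1,0,0,-0.45],
    [1,-0.1,-0.7,0.1,0,0,-0.45],
    [1,-0.1,-0.7,0.1,0,0,-0.45],
  ],
)

```text
time_s: 5.63
position: [0.5102, -0.1191, 0.206]
eef_rot: [-3.141, 0.001, -3.029]
force: [0.1, 0.2, -0.2]
finger_gap: 0.0856
grip_force: 0.0
```

Run:
```python
from h import *
np.set_printoptions(precision=4,suppress=True)
s=eyes.grab_frame("scene");t=eyes.grab_frame("top")
cv2.imwrite("pics/s3.png",s);cv2.imwrite("pics/t3.png",t)
for n,i in(("scene",s),("top",t)):
    for b in blobs(i,*BLUE)+blobs(i,*ORG): print(n,b[0],b[1],b[2])
# roll outer top edge in top view at z=.06
b=[b for b in blobs(t,*BLUE) if b[2][0]<330 and b[0]>100]
if b:
    m=b[0][3].astype(np.uint8);c=max(cv2.findContours(m,0,1)[0],key=cv2.contourArea)
    h=cv2.convexHull(c)[:,0]
    for z in(.03,.06): print("roll",z,*circ([onz("top",p,z) for p in h]))
b=[b for b in blobs(s,*BLUE) if b[2][1]<240 and b[0]>100][0]
m=b[3].astype(np.uint8);h=cv2.convexHull(max(cv2.findContours(m,0,1)[0],key=cv2.contourArea))[:,0]
h=h[h[:,1]<np.median(h[:,1])]
for z in(.05,.06): print("scene roll",z,*circ([onz("scene",p,z) for p in h],.034))
```

```text
scene 287 [352, 188, 26, 25] [363.9 203.6]
scene 206 [281, 244, 20, 21] [290.6 255.9]
scene 65 [329, 213, 7, 12] [332.1 218.3]
scene 29 [61, 247, 6, 28] [ 63.3 260.6]
scene 24 [69, 297, 5, 23] [ 71.2 307.8]
scene 33 [55, 322, 20, 13] [ 66.1 329.7]
scene 32 [27, 336, 24, 9] [ 38.9 340. ]
scene 19 [8, 346, 12, 6] [ 13.8 348.9]
scene 1160 [89, 384, 40, 38] [108.1 402.2]
top 154 [353, 241, 25, 25] [364.5 252.8]
top 41 [260, 271, 9, 26] [265.5 283.2]
top 875 [571, 99, 34, 33] [587.4 114.4]
scene roll 0.05 [0.507  0.2093] 0.004304907330189907
scene roll 0.06 [0.5165 0.2029] 0.003975160353797536
```

Run:
```python
from h import *
np.set_printoptions(precision=4,suppress=True)
s=cv2.imread("pics/s3.png");t=cv2.imread("pics/t3.png")
print("pred right edge",proj("top",(.5168,.2025-.034,.06)),onz("top",(269,283.5),.06), proj("top",(.5168,.2025,.06)))
print("pred spindle tip scene",proj("scene",(.5168,.2025,.08)))
print("knob grip",proj("scene",(.539,.092,.05)))
o=np.zeros((400,800,3),np.uint8)
o[:,:400]=cv2.resize(t[210:330,220:340],(400,400),interpolation=3)
o[:,400:]=cv2.resize(s[160:240,320:400],(400,400),interpolation=3)
cv2.imwrite("pics/k3.png",o)
```

```text
pred right edge [267.1541 282.9173] [0.5155 0.1646 0.06  ] [251.17   283.3717]
pred spindle tip scene [364.8355 190.8482]
knob grip [331.2245 217.0015]
```

View pics/k3.png

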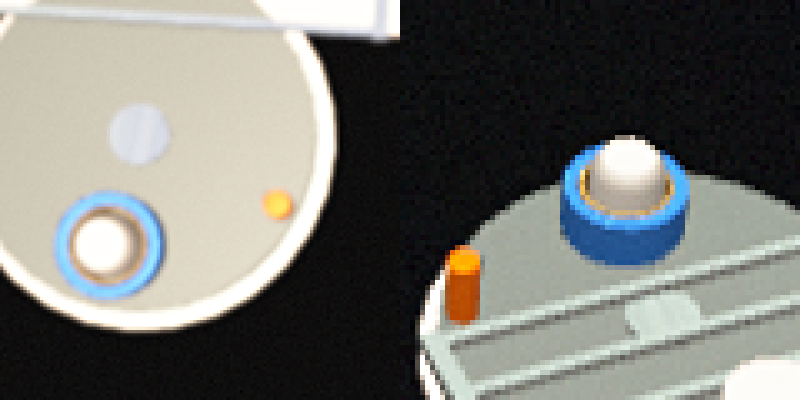

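The crop shows the roll at top px (253,283.5) and scene spindle tip (365.6,190), which agrees with the predicted (0.5165, 0.202). Next: over it, down and grip.

>>> drive_tool(
  moves=[
    [1,0.021,0.95,0,0,0,0],
    [1,0.021,0.95,0,0,0,0],
    [1,0.021,0.95,0,0,0,0],
    [1,0.021,0.95,0,0,0,0],
    [1,0.021,0.95,0,0,0,0],
    [1,0.021,0.95,0,0,0,0],
    [1,0.021,0.95,0,0,0,0],
    [1,0.021,0.95,0,0,0,0],
  ],
)

```text
time_s: 6.4
position: [0.5166, 0.173, 0.2059]
eef_rot: [3.14, 0.001, -3.012]
force: [-0.3, -0.8, 0.2]
finger_gap: 0.0852
grip_force: 0.0
```

>>> drive_tool(
  moves=[
    [1,0,0.118,0,0,0,0],
    [1,0,0.118,-0.1,0,0,0],
    [1,0,0.118,-0.2,0,0,0],
    [1,0,0.118,-0.3,0,0,0],
    [1,0,0.118,-0.4,0,0,0],
    [1,0,0.118,-0.5,0,0,0],
    [1,0,0.118,-0.55,0,0,0],
    [1,0,0.118,-0.594,0,0,0],
  ],
)

```text
time_s: 7.07
position: [0.5156, 0.2026, 0.0257]
eef_rot: [-3.141, -0.002, -3.015]
force: [0.4, -0.2, -0.1]
finger_gap: 0.0855
grip_force: 0.0
```

>>> drive_tool(
  moves=[
    [1,0,0,0,0,0,0],
    [0.9,0,0,0,0,0,0],
    [0.8,0,0,0,0,0,0],
    [0.7,0,0,0,0,0,0],
    [0.6,0,0,0,0,0,0],
    [0.6,0,0,0,0,0,0],
    [0.6,0,0,0,0,0,0],
    [0.6,0,0,0,0,0,0],
  ],
  force=35,
)

```text
time_s: 7.73
position: [0.5173, 0.2029, 0.0288]
eef_rot: [3.141, 0.002, -3.019]
force: [-0.8, 0.2, 8.8]
finger_gap: 0.0658
grip_force: 40.2
```

>>> drive_tool(
  moves=[
    [0.6,0,0,0.025,0,0,0],
    [0.6,0,0,0.05,0,0,0],
    [0.6,0,0,0.08,0,0,0],
    [0.6,0,0,0.11,0,0,0],
    [0.6,0,0,0.14,0,0,0],
    [0.6,0,0,0.17,0,0,0],
    [0.6,0,0,0.2,0,0,0],
    [0.6,0,0,0.23,0,0,0],
  ],
)

```text
time_s: 8.4
position: [0.5167, 0.2026, 0.0977]
eef_rot: [3.142, 0.0, -3.019]
force: [0.5, 0.9, -1.2]
finger_gap: 0.0659
grip_force: 39.6
```

>>> drive_tool(
  moves=[
    [0.6,0,0,0.03,0,0,0],
    [0.6,0,0,0.06,0,0,0],
    [0.6,0,0,0.09,0,0,0],
    [0.6,0,0,0.12,0,0,0],
    [0.6,0,0,0.15,0,0,0],
    [0.6,0,0,0.18,0,0,0],
    [0.6,0,0,0.2,0,0,0],
    [0.6,0,0,0.2,0,0,0],
  ],
)

```text
time_s: 9.07
position: [0.5174, 0.2028, 0.158]
eef_rot: [3.141, 0.002, -3.019]
force: [1.4, -1.1, -1.1]
finger_gap: 0.0657
grip_force: 39.6
```

Run:
```python
from h import *
s=eyes.grab_frame("scene");x=arm.get_state();print(x["position"],x["finger_gap"],x["grip_force"])
for b in blobs(s,*BLUE,60)+blobs(s,*ORG,40): print(b[0],b[1],b[2])
cv2.imwrite("pics/k4.png",cv2.resize(s[120:280,220:420],(640,512),interpolation=3))
```

```text
[0.5170163  0.20270599 0.15725608] 0.06624706838180937 39.63698314502835
292 [359, 150, 24, 27] [371.4 167. ]
206 [281, 244, 20, 21] [290.6 255.9]
64 [329, 213, 7, 12] [332.1 218.4]
46 [0, 343, 30, 12] [ 14.3 348.7]
1160 [89, 384, 40, 38] [108.1 402.2]
```

View pics/k4.png

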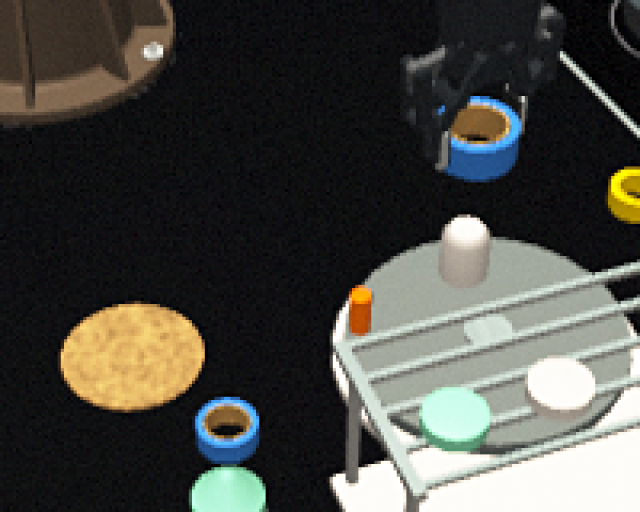

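The roll hangs level in the fingers above the bare spindle, crop (480,135), and the knob is unmoved at scene (332,218). Carrying it to the mat.

>>> drive_tool(
  moves=[
    [0.6,-0.01,-0.05,0,0,0,0],
    [0.6,-0.03,-0.17,0,0,0,0],
    [0.6,-0.05,-0.3,0,0,0,0],
    [0.6,-0.07,-0.43,0,0,0,0],
    [0.6,-0.09,-0.56,0,0,0,0],
    [0.6,-0.11,-0.69,0,0,0,0],
    [0.6,-0.125,-0.82,0,0,0,0],
    [0.6,-0.14,-0.93,0,0,0,0],
  ],
)

```text
time_s: 9.78
position: [0.4732, -0.0789, 0.1562]
eef_rot: [3.142, -0.001, -3.02]
force: [1.0, 0.5, -1.6]
finger_gap: 0.066
grip_force: 39.7
```

>>> drive_tool(
  moves=[
    [0.6,0,0,-0.05,0,0,0],
    [0.6,0,0,-0.13,0,0,0],
    [0.6,0,0,-0.21,0,0,0],
    [0.6,0,0,-0.29,0,0,0],
    [0.6,0,0,-0.37,0,0,0],
    [0.6,0,0,-0.43,0,0,0],
    [0.6,0,0,-0.47,0,0,0],
    [0.6,0,0,-0.48,0,0,0],
  ],
)

```text
time_s: 10.45
position: [0.4727, -0.0764, 0.0104]
eef_rot: [3.14, -0.004, -3.02]
force: [-0.3, 0.3, -2.0]
finger_gap: 0.0658
grip_force: 39.6
```

>>> drive_tool(
  moves=[
    [0.6,0,0,-0.005,0,0,0],
    [0.6,0,0,-0.01,0,0,0],
    [0.6,0,0,-0.015,0,0,0],
    [0.6,0,0,-0.02,0,0,0],
    [0.6,0,0,-0.023,0,0,0],
    [0.6,0,0,-0.026,0,0,0],
    [0.6,0,0,-0.028,0,0,0],
    [0.6,0,0,-0.028,0,0,0],
  ],
)

```text
time_s: 11.12
position: [0.4747, -0.0764, 0.0043]
eef_rot: [-3.142, 0.0, -3.019]
force: [-0.7, -0.5, -1.1]
finger_gap: 0.0659
grip_force: 39.6
```

>>> drive_tool(
  moves=[
    [0.6,0,0,-0.003,0,0,0],
    [0.6,0,0,-0.005,0,0,0],
    [0.6,0,0,-0.007,0,0,0],
    [0.6,0,0,-0.009,0,0,0],
    [0.6,0,0,-0.01,0,0,0],
    [0.6,0,0,-0.01,0,0,0],
    [0.6,0,0,-0.01,0,0,0],
    [0.6,0,0,-0.01,0,0,0],
  ],
)

```text
time_s: 11.78
position: [0.4748, -0.0764, 0.0027]
eef_rot: [-3.141, 0.001, -3.019]
force: [-8.5, 1.6, 45.0]
finger_gap: 0.0653
grip_force: 44.5
```

Contact with the mat, 45 N. I'll ease up, open slowly and rise.

>>> drive_tool(
  moves=[
    [0.6,0,0,0.007,0,0,0],
    [0.6,0,0,0.007,0,0,0],
    [0.85,0,0,0.007,0,0,0],
    [0.9,0,0,0.007,0,0,0],
    [1,0,0,0.007,0,0,0],
    [1,0,0,0.007,0,0,0],
    [1,0,0,0.007,0,0,0],
    [1,0,0,0.007,0,0,0],
  ],
)

```text
time_s: 12.45
position: [0.4746, -0.0764, 0.0032]
eef_rot: [3.142, -0.0, -3.019]
force: [0.4, -0.1, -1.0]
finger_gap: 0.0855
grip_force: 0.0
```

>>> drive_tool(
  moves=[
    [1,0,0,0.05,0,0,0],
    [1,0,0,0.1,0,0,0],
    [1,0,0,0.2,0,0,0],
    [1,0,0,0.3,0,0,0],
    [1,0,0,0.4,0,0,0],
    [1,0,0,0.5,0,0,0],
    [0.5,0,0.2,0.5,0,0,0],
    [0.5,0,0.3,0.5,0,0,0],
  ],
)

```text
time_s: 13.12
position: [0.4761, 0.0062, 0.1553]
eef_rot: [-3.141, 0.004, -3.024]
force: [0.5, 0.3, -0.9]
finger_gap: 0.064
grip_force: 0.0
```

Run:
```python
from h import *
np.set_printoptions(precision=4,suppress=True)
s=eyes.grab_frame("scene");t=eyes.grab_frame("top");x=arm.get_state();print(x["position"],x["eef_rot"])
o=np.zeros((400,800,3),np.uint8)
o[:,:400]=cv2.resize(t[240:360,320:440],(400,400),interpolation=3)
o[:,400:]=cv2.resize(s[180:280,220:320],(400,400),interpolation=3)
cv2.imwrite("pics/k5.png",o);cv2.imwrite("pics/s5.png",s);cv2.imwrite("pics/t5.png",t)
for n,i in(("scene",s),("top",t)):
    for b in blobs(i,(100,90,60),(125,255,255),60): print(n,b[0],b[1],b[2])
print(proj("top",(.4745,-.0765,.034)),proj("scene",(.4745,-.0765,.034)))
```

```text
[0.4744 0.0111 0.1538] [ 3.141   0.0009 -3.0161]
scene 311 [250, 217, 26, 26] [263.1 232.1]
scene 215 [281, 244, 20, 21] [290.6 255.8]
top 192 [353, 241, 25, 23] [364.7 251.1]
[382.2082 299.6007] [262.2065 225.4153]
```

View pics/k5.png

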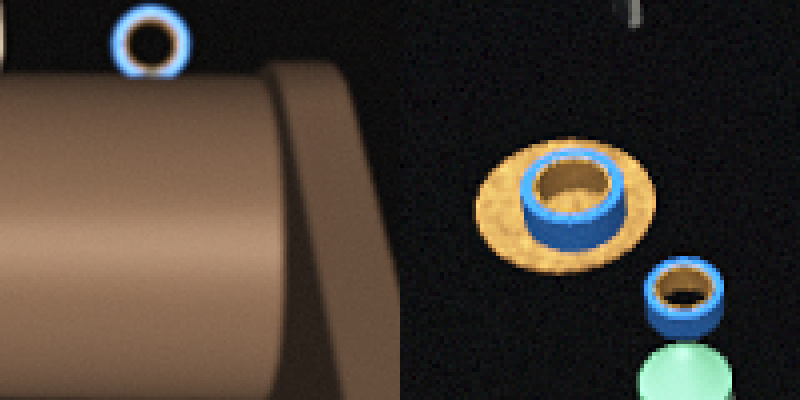

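The roll lies flat on the mat, scene crop (573,185), within about 15 mm of its centre. I'll turn the tool by -115° so that it closes along the pocket's x axis, and place it over the roll's front wall.

>>> drive_tool(
  moves=[
    [0.35,-0.04,-0.13,0,0,0,-0.06],
    [0.35,-0.04,-0.13,0,0,0,-0.12],
    [0.35,-0.04,-0.13,0,0,0,-0.18],
    [0.35,-0.085,-0.27,0,0,0,-0.24],
    [0.35,-0.085,-0.27,0,0,0,-0.3],
    [0.35,-0.085,-0.27,0,0,0,-0.36],
    [0.35,-0.085,-0.27,0,0,0,-0.42],
    [0.35,-0.085,-0.27,0,0,0,-0.477],
  ],
)

```text
time_s: 13.88
position: [0.4489, -0.0746, 0.1531]
eef_rot: [-3.141, -0.0, 2.258]
force: [0.3, 0.8, 0.2]
finger_gap: 0.0299
grip_force: 0.0
```

>>> drive_tool(
  moves=[
    [0.35,0,0,0,0,0,-0.06],
    [0.35,0,0,0,0,0,-0.12],
    [0.35,0,0,0,0,0,-0.18],
    [0.35,0,0,0,0,0,-0.24],
    [0.35,0,0,0,0,0,-0.3],
    [0.35,0,0,0,0,0,-0.36],
    [0.35,0,0,-0.1,0,0,-0.42],
    [0.35,0,0,-0.2,0,0,-0.48],
  ],
)

```text
time_s: 14.55
position: [0.4505, -0.0747, 0.0937]
eef_rot: [3.137, -0.0, 1.259]
force: [-0.2, -0.4, -0.9]
finger_gap: 0.03
grip_force: 0.0
```

Run:
```python
from h import *
np.set_printoptions(precision=4,suppress=True)
s=eyes.grab_frame("scene");t=eyes.grab_frame("top");x=arm.get_state();print(x["position"],x["eef_rot"],x["joints"],x["finger_gap"])
cv2.imwrite("pics/k6.png",cv2.resize(s[160:270,200:320],(600,550),interpolation=3))
# ellipse of ring top/bore in s5 (unobstructed): cardboard/blue boundaries
s5=cv2.imread("pics/s5.png");b=[b for b in blobs(s5,(100,90,60),(125,255,255),60) if b[2][0]<275][0]
h=cv2.convexHull(max(cv2.findContours(b[3].astype(np.uint8),0,1)[0],key=cv2.contourArea))[:,0]
up=h[h[:,1]<228];lo=h[h[:,1]>236]
print("top rim",*circ([onz("scene",p,.034) for p in up],.034),"bottom rim",*circ([onz("scene",p,.004) for p in lo],.034))
```

```text
[ 0.4467 -0.0738  0.0904] [-3.1357  0.0005  1.2616] [-0.2306  0.4338  2.1621 -0.      0.5516  0.0786] 0.03019352268024107
top rim [ 0.478 -0.077] 0.0008022121468928148 bottom rim [ 0.472  -0.0747] 0.0004883304966737941
```

View pics/k6.png

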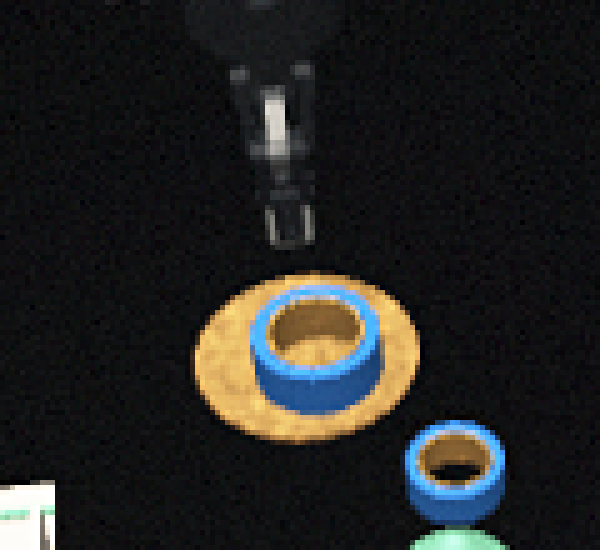

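The gripper is above the roll's robot-side wall, tips at crop (290,235), with the roll ring centred at crop (316,330), about (0.475,-0.076). Shift 7 mm in y, go down with one finger in the bore, and close.

>>> drive_tool(
  moves=[
    [0.35,-0.003,0.023,0,0,0,0],
    [0.35,-0.003,0.023,-0.06,0,0,0],
    [0.35,-0.003,0.023,-0.12,0,0,0],
    [0.35,-0.003,0.023,-0.17,0,0,0],
    [0.35,-0.003,0.023,-0.21,0,0,0],
    [0.35,-0.003,0.023,-0.24,0,0,0],
    [0.35,-0.003,0.023,-0.26,0,0,0],
    [0.35,-0.003,0.023,-0.269,0,0,0],
  ],
)

```text
time_s: 15.32
position: [0.4486, -0.0671, 0.0128]
eef_rot: [3.141, -0.0, 1.267]
force: [0.2, 0.1, -0.0]
finger_gap: 0.0298
grip_force: 0.0
```

>>> drive_tool(
  moves=[
    [0.35,0,0,0,0,0,0],
    [0.3,0,0,0,0,0,0],
    [0.25,0,0,0,0,0,0],
    [0.2,0,0,0,0,0,0],
    [0.15,0,0,0,0,0,0],
    [0.1,0,0,0,0,0,0],
    [0,0,0,0,0,0,0],
    [0,0,0,0,0,0,0],
  ],
  force=40,
)

```text
time_s: 15.98
position: [0.4485, -0.0673, 0.0131]
eef_rot: [3.141, -0.0, 1.265]
force: [-1.3, -0.9, 9.3]
finger_gap: 0.0115
grip_force: 40.9
```

>>> drive_tool(
  moves=[
    [0,0,0,0.02,0,0,0],
    [0,0,0,0.05,0,0,0],
    [0,0,0,0.1,0,0,0],
    [0,0,0,0.15,0,0,0],
    [0,0,0,0.2,0,0,0],
    [0,0,0,0.25,0,0,0],
    [0,0,0,0.28,0,0,0],
    [0,0,0,0.28,0,0,0],
  ],
  force=50,
)

```text
time_s: 16.65
position: [0.4493, -0.0674, 0.0986]
eef_rot: [3.138, -0.0, 1.265]
force: [0.9, 0.2, -1.0]
finger_gap: 0.0114
grip_force: 50.6
```

>>> drive_tool(
  moves=[
    [0,0.02,-0.06,0,0,0,0],
    [0,0.05,-0.16,0,0,0,0],
    [0,0.08,-0.27,0,0,0,0],
    [0,0.115,-0.38,0,0,0,0],
    [0,0.15,-0.49,0,0,0,0],
    [0,0.18,-0.6,0,0,0,0],
    [0,0.205,-0.68,0,0,0,0],
    [0,0.215,-0.707,0,0,0,0],
  ],
)

```text
time_s: 17.32
position: [0.5136, -0.2828, 0.096]
eef_rot: [3.14, 0.001, 1.263]
force: [0.4, -0.1, -0.9]
finger_gap: 0.0113
grip_force: 50.6
```

Run:
```python
from h import *
np.set_printoptions(precision=4,suppress=True)
s=eyes.grab_frame("scene");x=arm.get_state();print(x["position"],x["eef_rot"],x["finger_gap"],x["force"])
cv2.imwrite("pics/k7.png",cv2.resize(s[190:310,140:280],(700,600),interpolation=3))
b=max([b for b in blobs(s,(100,90,60),(125,255,255),60) if b[2][0]<275],key=lambda b:b[0]);print(b[1],b[2])
p=x["position"];c=p+[.0258,-.0083,0]
for dz in(-.008,.022):
    print("rim box",np.array([proj("scene",c+[.034*np.cos(a),.034*np.sin(a),dz]) for a in np.linspace(0,6.28,60)]).min(0),np.array([proj("scene",c+[.034*np.cos(a),.034*np.sin(a),dz]) for a in np.linspace(0,6.28,60)]).max(0))
```

```text
[ 0.5137 -0.2825  0.0959] [3.1405 0.0005 1.2627] 0.011291650046203265 [ 1.0645 -2.1544 -1.2421]
[166, 238, 33, 30] [183.7 256.3]
rim box [168.9916 245.4939] [198.9283 268.0034]
rim box [166.0147 236.8974] [196.5779 259.5016]
```

View pics/k7.png

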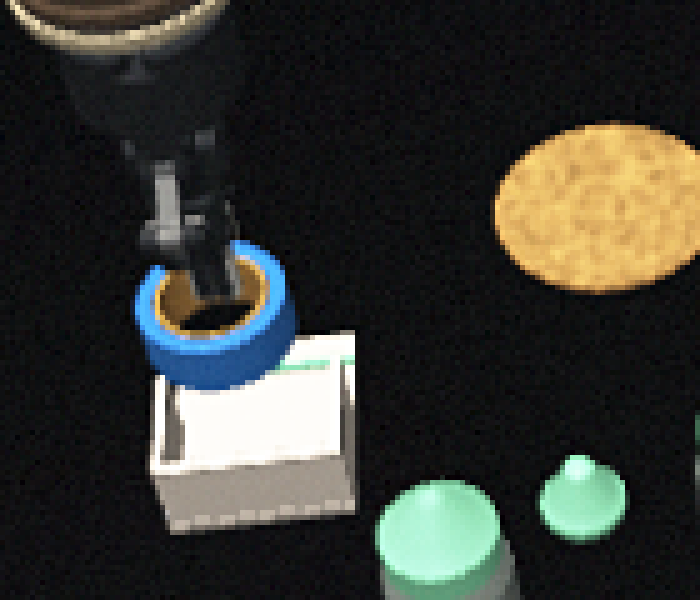

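The roll hangs level, its blob box matching the predicted rims, behind and above the pocket: ring at crop (215,315). The pocket's back rim corners are at crop (152,470) and (353,450). I'll check the pocket pose with these.

Run:
```python
from h import *
np.set_printoptions(precision=1,suppress=True)
u=np.array([np.cos(-.31),np.sin(-.31)]);v=np.array([-u[1],u[0]]);S=np.array([.539,-.2877])
for nm,x,y,z in(("backL",.044,-.044,.046),("backR",.044,.044,.046),("backL0",.044,-.044,0),("backR0",.044,.044,0),("frontR",-.063,.044,.006),("sideR",-.015,.044,.046)):
    p=proj("scene",[*(S+x*u+y*v),z]);print(nm,p,"crop",(p-[140,190])*5)
s=cv2.imread("pics/scene0.png");g=cv2.cvtColor(s,6)
t=cv2.imread("pics/top0.png")
for nm,x,y,z in(("backL",.044,-.044,.046),("backR",.044,.044,.046),("frontR",-.063,.044,.006),("frontL",-.063,-.044,.006)): print("top",nm,proj("top",[*(S+x*u+y*v),z]))
```

```text
backL [168.7 284.1] crop [143.6 470.6]
backR [207.3 279.9] crop [336.5 449.6]
backL0 [173.1 295.8] crop [165.3 529. ]
backR0 [210.5 291.6] crop [352.3 508.2]
frontR [210.4 256.2] crop [352.1 331. ]
sideR [207.6 260.5] crop [338.  352.7]
top backL [504.9 252.7]
top backR [465.1 241.4]
top frontR [447.9 289.4]
top frontL [486.6 300.5]
```

>>> drive_tool(
  moves=[
    [0,-0.002,0.012,0,0,0,0],
    [0,-0.002,0.012,-0.03,0,0,0],
    [0,-0.002,0.012,-0.07,0,0,0],
    [0,-0.002,0.012,-0.11,0,0,0],
    [0,-0.002,0.012,-0.15,0,0,0],
    [0,-0.002,0.012,-0.19,0,0,0],
    [0,-0.002,0.012,-0.23,0,0,0],
    [0,-0.002,0.012,-0.25,0,0,0],
  ],
)

```text
time_s: 18.03
position: [0.5114, -0.275, 0.0194]
eef_rot: [-3.139, -0.001, 1.265]
force: [-0.9, 1.1, -1.1]
finger_gap: 0.0115
grip_force: 50.6
```

>>> drive_tool(
  moves=[
    [0,0,0,0,0,0,0],
    [0,0,0,-0.003,0,0,0],
    [0,0,0,-0.006,0,0,0],
    [0,0,0,-0.009,0,0,0],
    [0,0,0,-0.012,0,0,0],
    [0,0,0,-0.014,0,0,0],
    [0,0,0,-0.014,0,0,0],
    [0,0,0,-0.014,0,0,0],
  ],
)

```text
time_s: 18.7
position: [0.5122, -0.2757, 0.0176]
eef_rot: [3.141, 0.0, 1.265]
force: [-0.2, -0.5, -0.6]
finger_gap: 0.0112
grip_force: 50.6
```

>>> drive_tool(
  moves=[
    [0,0.003,-0.01,0,0,0,0],
    [0,0.003,-0.01,0,0,0,0],
    [0,0.003,-0.01,-0.003,0,0,0],
    [0,0.003,-0.01,-0.006,0,0,0],
    [0,0.003,-0.01,-0.008,0,0,0],
    [0,0.003,-0.01,-0.009,0,0,0],
    [0,0.003,-0.01,-0.009,0,0,0],
    [0,0.003,-0.01,-0.009,0,0,0],
  ],
)

```text
time_s: 19.37
position: [0.5131, -0.2787, 0.0152]
eef_rot: [3.141, 0.0, 1.265]
force: [-3.5, 1.1, 9.1]
finger_gap: 0.0116
grip_force: 51.8
```

>>> drive_tool(
  moves=[
    [0.08,0,0,0.001,0,0,0],
    [0.14,0,0,0.001,0,0,0],
    [0.18,0,0,0.001,0,0,0],
    [0.23,0,0,0.001,0,0,0],
    [0.28,0,0,0.001,0,0,0],
    [0.32,0,0,0.001,0,0,0],
    [0.32,0,0,0.001,0,0,0],
    [0.32,0,0,0.001,0,0,0],
  ],
)

```text
time_s: 20.03
position: [0.513, -0.2787, 0.015]
eef_rot: [-3.142, -0.0, 1.265]
force: [-1.2, 0.4, -1.2]
finger_gap: 0.0272
grip_force: 0.0
```

>>> drive_tool(
  moves=[
    [0.32,0,0,0.02,0,0,0],
    [0.32,0,0,0.06,0,0,0],
    [0.32,0,0,0.12,0,0,0],
    [0.32,0,0,0.2,0,0,0],
    [0.32,0,0,0.3,0,0,0],
    [0.32,0,0,0.4,0,0,0],
    [0.32,0,0,0.5,0,0,0],
    [0.32,0,0,0.6,0,0,0],
  ],
)

```text
time_s: 20.7
position: [0.5128, -0.2785, 0.1978]
eef_rot: [3.141, 0.0, 1.265]
force: [0.9, -0.8, -0.8]
finger_gap: 0.0273
grip_force: 0.0
```

>>> drive_tool(
  moves=[
    [0.32,0,0.1,0.1,0,0,0],
    [0.32,0,0.2,0.1,0,0,0],
    [0.32,0,0.3,0.1,0,0,0],
    [0.32,0,0.4,0.1,0,0,0],
    [0.32,0,0.5,0.1,0,0,0],
    [0.32,0,0.6,0.1,0,0,0],
    [0.32,0,0.6,0.1,0,0,0],
    [0.32,0,0.6,0.1,0,0,0],
  ],
)

```text
time_s: 21.37
position: [0.513, -0.0973, 0.2262]
eef_rot: [3.141, -0.0, 1.267]
force: [0.3, -0.2, -0.0]
finger_gap: 0.0273
grip_force: 0.0
```

Run:
```python
from h import *
np.set_printoptions(precision=4,suppress=True)
s=eyes.grab_frame("scene");t=eyes.grab_frame("top");x=arm.get_state();print(x["time_s"],x["position"],x["force"])
for n,i in(("scene",s),("top",t)):
    for b in blobs(i,(100,60,60),(125,255,255),60): print(n,b[0],b[1],b[2])
for n in("scene","top"):
  for z in(.006,.036):
    q=np.array([proj(n,[.539+.034*np.cos(a),-.2875+.034*np.sin(a),z]) for a in np.linspace(0,6.28,60)]);print("pred",n,z,q.min(0),q.max(0))
b=[b for b in blobs(t,(100,60,60),(125,255,255),60) if b[2][0]>440]
for b in b:
    h=cv2.convexHull(max(cv2.findContours(b[3].astype(np.uint8),0,1)[0],key=cv2.contourArea))[:,0]
    print("top fit",*circ([onz("top",p,.036) for p in h]))
b=[b for b in blobs(s,(100,60,60),(125,255,255),60) if b[2][0]<240][0]
h=cv2.convexHull(max(cv2.findContours(b[3].astype(np.uint8),0,1)[0],key=cv2.contourArea))[:,0]
print("scene upper rim",*circ([onz("scene",p,.036) for p in h[h[:,1]<np.median(h[:,1])]],.034))
for b in blobs(s,*ORG,40): print("org",b[1],b[2])
s0=cv2.imread("pics/scene0.png");G=((60,60,80),(85,255,255))
for i in(s0,s): print([b[2].tolist() for b in blobs(i,*G,60)])
```

```text
21.4667 [ 0.5132 -0.099   0.2258] [ 0.5416 -0.4835  0.2774]
scene 222 [281, 244, 20, 21] [290.6 255.7]
scene 206 [177, 260, 29, 22] [191.8 271.6]
top 270 [353, 241, 25, 25] [364.7 253. ]
pred scene 0.006 [177.8503 266.7702] [206.16  288.927]
pred scene 0.036 [175.2035 259.0236] [204.0729 281.2977]
pred top 0.006 [458.7313 252.5386] [489.3051 282.9505]
pred top 0.036 [462.6665 251.3068] [494.1909 282.6524]
scene upper rim [ 0.5424 -0.2872] 0.0004980833215912373
org [329, 213, 7, 12] [332.1 218.3]
org [89, 384, 40, 38] [108.1 402.2]
[[361.4, 256.6], [291.0, 276.5], [256.2, 289.9], [227.6, 297.5]]
[[361.4, 256.7], [290.9, 276.5], [256.2, 289.9], [227.6, 297.5]]
```

The roll's rim in the scene view (177–205, 260–281) matches a flat roll at the seat to about 1 px. The knob, bottles and nipple have not moved.

```bash
python3 -c "
from station import arm
print(arm.job_done())"
```

```text
the job is handed in; nothing more can be done
None
```

I handed the job in at about 21.5 s; no verdict came back, but in the last pictures the roll lay flat in the pocket within about 4 mm of the seat, the carousel's knob had not moved from its stop, and the bottles and nipple were where they started (I did not re-measure the case).

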